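# Seat the keyed tube adapter in the bench shaker

## Robot

A 6-joint arm with a two-finger parallel gripper is mounted at the origin on a cart in front of the work surface, level with it; the furniture and walls round the work are solid. World frame = base frame: x ahead of the robot, y to its left, z up, the work surface at z = 0. Lengths are in m, angles in rad, forces in N, time in s.
With the tool pointing down it reaches from about 0.3 to 0.775 m from the base axis. Payload 14.6 kg.
Tool frame: the origin (TCP) lies at the very end of the fingers, on their centre line; the grasp point (between the pads) lies 19 mm behind it; z points along the fingers, y is the line along which they close (so a half turn about z gives the same grasp; the last joint's range is limited). The gripper opens to 94 mm and grips with 3 to 60 N. Pads are 16 mm wide; open, the fingers measure 119 mm over their backs; the gripper's body (75 mm by 177 mm) begins 78 mm behind the grasp point.
Start: joints at [1.042, 0.3, 1.521, -0, 1.321, -0.067], TCP at [0.245, 0.492, 0.205] pointing down, gripper open.
Joint ranges: [-3.03, 3.03], [-0.79, 2.21], [0.23, 2.52], [-1.04, 4.18], [0, 3.07], [-2.55, 2.55]. Speed limits (rad/s): [2.22, 2.22, 2.57, 3.14, 3.14, 3.14].

## Interface

Orientations are given as [roll, pitch, yaw] about the fixed x, y, z axes, in that order (R = Rz(yaw) Ry(pitch) Rx(roll)).
In Python, from station import * gives the robot as it stands.
- The arm moves only by the tool jog_arm, never from a script. Its argument "rows" is a list of rows, each a list of 3 entries, a list of its own where there are three numbers: the shift along the tool's x, y, z in m, then the turn about the tool's z in degrees, then the finger opening in m, from 0 to 0.094. A call has 1 to 12 rows; each row shifts and turns the commanded pose from where the row before left it, along the tool's axes as they then stand; what a row does not reach is not made up. A row lasts 1/12 s, in which the tool goes at most 41.7 mm and 7.16 degrees, less where a joint would pass 70% of its speed; a pose out of reach is approached as far as the arm can. A call is refused whole if a number of a shift passes 0.0417 or a number of a turn 7.16, either way. A call with a gripper value outside its range is refused whole. The fingers move at their own pace and stop on an object; "squeeze" is the grip in N (left out, the last holds). Time passes only in rows, so rows that do not move let the fingers close. It gives the time, the measured TCP pose, the force, the opening and the grip force at its end, in the units of the state.
- get_obs(): the state, without advancing time (a new reading comes with each control period).
- camera(name): name is "scene" or "side" or "wrist"; returns a dict with "image" (384x512x3 uint8, red, green, blue), "range_z" (384x512 float32, m along the optical axis (not along the pixel's ray), 0 where there is no reading), "K" (3x3 intrinsics, pixels), "world_from_camera" (4x4, takes a point from camera to world coordinates); the wrist camera has in their place "T_tool_cam" (4x4, takes a point from camera to tool coordinates, whose origin is the TCP and whose axes are the flange's). Camera axes: x right, y up, looking along -z (the intrinsics and any distortion apply to the point x, -y, -z); pixel columns grow to the right and rows downward; lengths in m; the calibration is good to about 2 mm. The wrist camera is an equidistant fisheye: a pixel r from the principal point sees the ray r / f radians off the axis. A picture is of the moment at which its call begins: read the wrist's pose just before it.
- hand_in(): hands the job in; it is judged then, once.
Trained networks look in a picture, given as the dict that the camera call returned (one of the last four; its "shot" number tells which), for a name from the list of things; names that differ only in an ending like _2 or _b are one class to them, and where a whole thing is asked for, a point or a joint stands for the part that bears it (a point fixed in the world has none). Each returns a list of dicts, best first, with "p" (0 to 1); they miss things now and then, are a little off and sometimes report something else, mostly with a low value. They report only what shows in the picture. A call takes as long as a camera call. They do not tell look-alikes from the thing itself.
- search_frame(label, picture): "at" ([column, row] as shares, 0 to 1, of the picture: columns of its width, rows of its height, amid what is visible of it).
- spot_point(label, picture): "at" ([column, row] as shares, 0 to 1, of the picture: columns of its width, rows of its height: a listed point, or the origin of a listed thing).
The state is a dict: "time_s": time; "qpos": joint angles; "joint_vel": joint speeds; "tau": joint torques, N m; "ee_pos": TCP position; "eef_rot": TCP orientation; "force": force on the tool from outside, world axes, zero at the start; "moment": the same for the moment, N m; "grip_width": finger opening in m; "grip_force": force on a finger pad.
Only numpy, scipy, OpenCV 4.12 (cv2) and the standard library are available. Lean on these libraries where they do the work, as an engineer would, in place of code of your own. Each camera call takes 0.05 s, during which the arm holds its last target. There are 200 camera calls.

## Task

Three aluminium tube adapters stand on the bench. Take the keyed one, the round block with one side cut off flat, turn it until its flat matches the flat of the D-shaped collar on the shaker, and set it into the collar so that it sits fully home and level; then let go. Leave the round and the square adapter where they stand.

Things in the scene. Friction and masses are not known exactly. Their poses are not given: they have to be found in the camera images.
- keyed_adapter_mid (a point): Keyed tube adapter: aluminium D-shaped block, a disc 72 mm across, 26 high, one side cut off flat: the flat is on its own +x side, 20 mm from the centre line, 60 wide. Upright fin on top, over the centre: 12 mm thick (own x), 40 long (own y), 34 high (60 tall in all), to grip from above. Loose, 0.2 kg. Point: on the centre line, 30 mm above the underside; z up.
- recess_floor (a point): Centre of the recess floor, 40 mm above the bench, in a D-shaped aluminium collar on a fixed grey shaker (150x150 mm, 34 high). Inner radius 41; flat inner wall on own +x side, 25 mm from the point; z up. Wall 16 mm straight, then a 6 mm 45-degree flare: rim 22 above floor, 98 across. Adapter has 5 mm room all round, fits +x to +x within 10 deg; when home its point is 30 mm above this one.
- round_adapter_mid (a point): Round tube adapter, not wanted: aluminium, a full disc 72 mm across, 26 high, no flat. Upright fin on top, over the centre: 12 mm thick (own x), 40 long (own y), 34 high (60 tall in all), to grip from above. Loose, 0.2 kg. Point: on the centre line, 30 mm above the underside; z up.
- square_adapter_mid (a point): Square tube adapter, not wanted: aluminium block 62 x 62 mm, 26 high. Upright fin on top, over the centre: 12 mm thick (own x), 40 long (own y), 34 high (60 tall in all), to grip from above. Loose, 0.2 kg. Point: on the centre line, 30 mm above the underside; z up.
Mind the look-alikes: they are no part of the job. What is shaped like the part that bears keyed_adapter_mid but yellow is not meant.

How it is judged:
At the end, for the whole second after the job is handed in: Keyed adapter in the collar, flat to flat (x axes within 26 deg), its point 26 to 34 mm above the recess floor and within 12 mm of its centre, level within 7 deg, released, at rest; round and square adapters within 30 mm of where they stood (horizontal distance between keyed_adapter_mid and recess_floor below 0.012 m and z of keyed_adapter_mid in the frame of recess_floor between 0.026 and 0.034 m and angle between keyed_adapter_mid's own z axis and vertical below 0.12 rad and angle between the x axis of keyed_adapter_mid and the x axis of recess_floor, either way round below 0.45 rad and linear speed of keyed_adapter below 0.02 m/s and distance of each of round_adapter_mid, square_adapter_mid from where it was at the start of the episode below 0.03 m); the robot touches nothing.
It fails at once if the round adapter is moved by more than 30 mm (distance of round_adapter_mid from where it was at the start of the episode above 0.03 m).
It fails at once if the square adapter is moved by more than 30 mm (distance of square_adapter_mid from where it was at the start of the episode above 0.03 m).
It also fails if it takes over 37 s, if anything falls off the work surface, if the arm or the gripper's body presses on something with over 40 N, if the wrist force passes 120 N, or if a joint passes its speed limit or range.

## Working session

There is one attempt and no reset: what is moved stays moved. The work goes in short steps, Python scripts to look and compute and a tool call to move; the robot and the scene stay as the last step left them, time stands still between calls to the robot, and variables do not carry over. Pictures are saved under pics/ and viewed, at most 10 in all, crops included, and the job is handed in when it is done.

Besides the shell and the picture viewer there is one more tool, called after "Call:" as name(argument=value, ...) on one line, values as JSON. jog_arm: Moves the arm, as the interface text tells. Its arguments: {"type":"object","properties":{"rows":{"type":"array","items":{"type":"array"}},"squeeze":{"type":"number"}},"required":["rows"]}

```bash
mkdir -p pics; cat > h.py <<'E'
from station import *
import numpy as np, cv2
def cloud(c):
    K=c["K"];z=c["range_z"];v,u=np.mgrid[0:z.shape[0],0:z.shape[1]]
    P=np.stack([(u-K[0,2])/K[0,0]*z,-(v-K[1,2])/K[1,1]*z,-z],-1)
    T=np.array(c["world_from_camera"]);return P@T[:3,:3].T+T[:3,3]
E
python3 - <<'E'
from h import *
print(get_obs()["ee_pos"],get_obs()["eef_rot"])
ims=[]
for n in ["scene","side"]:
    c=camera(n);ims.append(c);W=cloud(c)
    np.savez(f"{n}.npz",W=W,img=c["image"],z=c["range_z"],K=c["K"],T=c["world_from_camera"])
    for l in ["keyed_adapter_mid","recess_floor","round_adapter_mid","square_adapter_mid"]:
        for d in spot_point(l,c)[:4]:
            u,v=d["at"][0]*512,d["at"][1]*384
            print(n,l,round(d["p"],2),int(u),int(v),W[min(int(v),383),min(int(u),511)].round(3))
    cv2.imwrite(f"pics/{n}0.png",c["image"][:,:,::-1])
E
```

```text
[0.24492314 0.49217551 0.20489373] [-3.14048761e+00 -6.21256506e-05  2.67984094e+00]
scene keyed_adapter_mid 0.96 257 283 [ 0.391 -0.163  0.045]
scene keyed_adapter_mid 0.57 227 218 [0.44  0.033 0.028]
scene recess_floor 0.82 333 270 [ 0.549 -0.233  0.042]
scene recess_floor 0.32 192 165 [0.459 0.234 0.029]
scene round_adapter_mid 0.91 188 163 [0.451 0.24  0.036]
scene square_adapter_mid 0.88 253 164 [0.592 0.137 0.036]
side keyed_adapter_mid 0.93 220 206 [0.428 0.022 0.042]
side keyed_adapter_mid 0.65 200 249 [ 0.396 -0.176  0.041]
side round_adapter_mid 0.89 234 178 [0.46  0.236 0.03 ]
side square_adapter_mid 0.81 284 190 [0.592 0.135 0.032]
```

View pics/scene0.png

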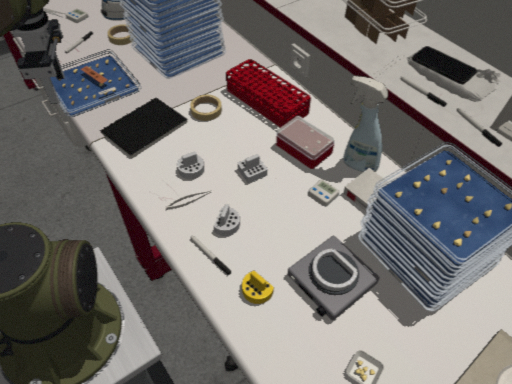

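```bash
python3 - <<'E'
import numpy as np,cv2
# top view of fused clouds, 1mm/px : x 0.3..0.7 up, y 0.3..-0.4 to right
H=np.zeros((400,700,3),np.uint8);Z=np.full((400,700),-1.)
for n in ["scene","side"]:
    d=np.load(n+".npz");W=d["W"].reshape(-1,3);I=d["img"].reshape(-1,3);ok=(d["z"].ravel()>0)&(W[:,2]<.12)
    for p,c in zip(W[ok],I[ok]):
        r=int((.7-p[0])*1000);q=int((.3-p[1])*1000)
        if 1<=r<399 and 1<=q<699:
            s=np.s_[r-1:r+2,q-1:q+2];m=Z[s]<p[2];Z[s][m]=p[2];H[s][m]=c[::-1]
cv2.imwrite("pics/top.png",H)
s=np.load("scene.npz")["img"][:,:,::-1]
cv2.imwrite("pics/crop.png",cv2.resize(s[190:340,190:400],None,fx=3.6,fy=3.6,interpolation=cv2.INTER_CUBIC))
E
```

```text
(no output)
```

View pics/crop.png

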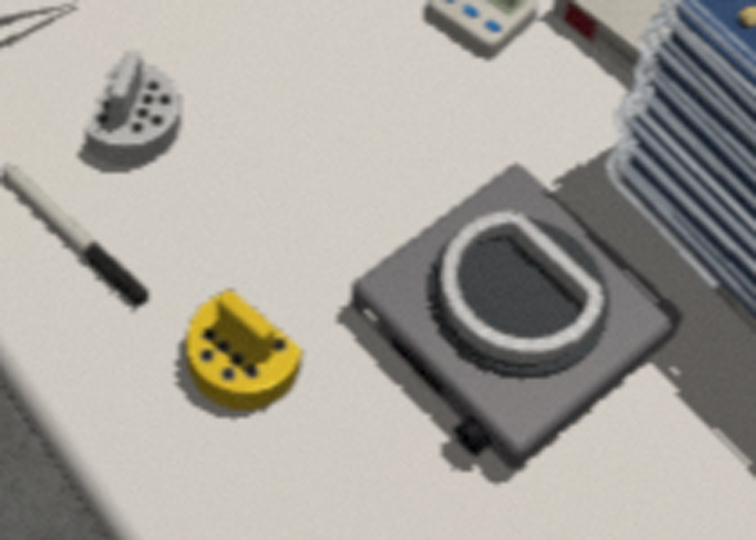

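View pics/top.png

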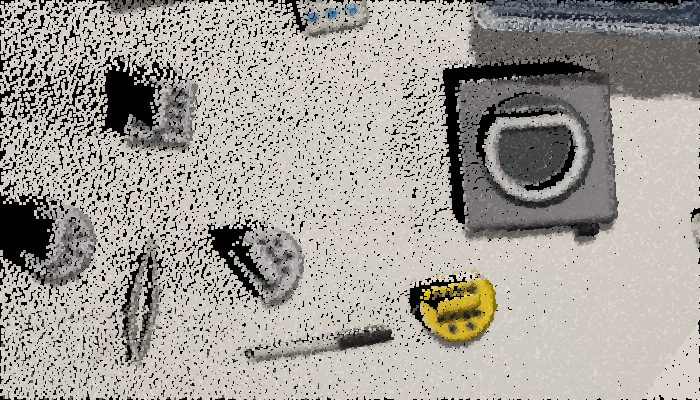

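Aluminium D blocks: the grey one at scene (227,218) fits the description, since it is bare aluminium with one flat side and a fin. The yellow one at (257,283) is the look-alike. The round adapter is at (188,163), the square one at (253,164), and the collar at about (333,268). The crop confirms the grey one. The collar's flat faces +x; the keyed adapter's flat faces left and toward the robot.

```bash
cat > fit.py <<'E'
from h import *
from scipy.optimize import minimize
from scipy.spatial import cKDTree
def Dpoly(R,f,n=120):
    a=np.arccos(f/R);t=np.linspace(a,2*np.pi-a,n);arc=np.c_[R*np.cos(t),R*np.sin(t)]
    w=R*np.sin(a);return np.vstack([arc,np.c_[np.full(40,f),np.linspace(-w,w,40)]])
def sd(p,R,f): return np.maximum(np.hypot(p[:,0],p[:,1])-R,p[:,0]-f)
def loc(P,x):
    c,s=np.cos(x[2]),np.sin(x[2]);d=P-x[:2];return np.c_[d@[c,s],d@[-s,c]]
def rob(e,s=.003): return np.mean(np.minimum((e/s)**2,4))
def sel(W,c,r,z0,z1):
    W=W.reshape(-1,3);m=(np.hypot(W[:,0]-c[0],W[:,1]-c[1])<r)&(W[:,2]>z0)&(W[:,2]<z1);return W[m]
def fit(cost,c,yaw0s):
    best=None
    for y in yaw0s:
        r=minimize(cost,[c[0],c[1],y],method="Nelder-Mead",options=dict(initial_simplex=np.array([[c[0],c[1],y],[c[0]+.01,c[1],y],[c[0],c[1]+.01,y],[c[0],c[1],y+.2]]),xatol=1e-5,fatol=1e-6,maxiter=2000))
        if best is None or r.fun<best.fun: best=r
    return best
def adapter(W,c,zb=0,yaws=np.radians(range(-180,180,45))):
    F=sel(W,c,.06,zb+.057,zb+.066)[:,:2]; S=sel(W,c,.06,zb+.005,zb+.03)[:,:2]
    def cost(x):
        l=loc(F,x);o=np.hypot(np.maximum(abs(l[:,0])-.006,0),np.maximum(abs(l[:,1])-.02,0))
        return 2*rob(o)+rob(np.maximum(sd(loc(S,x),.036,.02),0))+ 2*rob(np.array([np.median(l[:,0])]))+.3*fillc(loc(S,x))
    def fillc(l): # support: extent of samples should reach model edges
        return 0
    S2=sel(W,c,.06,zb+.005,zb+.021)[:,:2]  # side wall points -> on outline
    def cost2(x): return cost(x)+(rob(sd(loc(S2,x),.036,.02)) if len(S2)>20 else 0)
    r=fit(cost2,c,yaws);return r.x,r.fun,len(F),len(S),len(S2)
def collar(W,c,yaws=(-.4,0,.4)):
    Rm=sel(W,c,.058,.0585,.067)[:,:2];Fl=sel(W,c,.045,.034,.044)[:,:2]
    def cost(x):
        s=sd(loc(Rm,x),.048,.032) ; return rob(s)+rob(np.maximum(sd(loc(Fl,x),.041,.025),0))
    r=fit(cost,c,yaws);return r.x,r.fun,len(Rm),len(Fl)
E
python3 - <<'E'
from fit import *
for n in ["scene","side"]:
    W=np.load(n+".npz")["W"]
    a=adapter(W,(.44,.03));k=collar(W,(.55,-.235))
    for q in(a,k): print(n,q[0][:2].round(4),np.degrees(q[0][2]).round(1),q[1:])
W=np.vstack([np.load(n+".npz")["W"].reshape(-1,3) for n in("scene","side")])
for q in (adapter(W,(.44,.03)),collar(W,(.55,-.235))): print("both",q[0][:2].round(4),np.degrees(q[0][2]).round(1),q[1:])
m=(abs(W[:,0]-.72)<.06)&(W[:,1]<-.15)&(W[:,1]>-.4);print("stack z",np.percentile(W[m,2],[5,50,95,99.5]), W[(W[:,2]>.1)&(W[:,1]<-.12)&(W[:,1]>-.4)&(W[:,0]>.5)][:,0].min())
F=sel(W,(.44,.03),.06,.045,.07);print(len(F),F.mean(0),F.max(0))
E
```

```text
scene [0.4354 0.0368] 132.8 (np.float64(0.5452039620770129), 68, 452, 105)
scene [ 0.5509 -0.2353] -13.6 (np.float64(1.5547700736840988), 47, 710)
side [0.4368 0.0351] 136.5 (np.float64(0.5483717980490541), 36, 415, 173)
side [ 0.55  -0.235] -22.9 (np.float64(nan), 0, 545)
both [0.4361 0.0357] 127.4 (np.float64(0.4937766715592491), 104, 867, 278)
both [ 0.5508 -0.2353] -13.8 (np.float64(1.5986554311587007), 47, 1255)
stack z [1.61836598e-05 1.54787965e-01 1.92371701e-01 2.00036303e-01] 0.6630960785079707
209 [0.43481176 0.03222642 0.05538568] [0.45402768 0.05249925 0.06594504]
  return _methods._mean(a, axis=axis, dtype=dtype,
  ret = ret.dtype.type(ret / rcount)
```

Call:
jog_arm(rows=[[[-0.031, -0.027, 0], 0, 0.05], [[-0.031, -0.027, 0], 0, 0.05], [[-0.031, -0.027, 0], 0, 0.05], [[-0.031, -0.027, 0], 0, 0.05], [[-0.031, -0.027, 0], 0, 0.05], [[-0.031, -0.027, 0], 0, 0.05], [[-0.031, -0.027, 0], 0, 0.05], [[-0.031, -0.027, 0], 0, 0.05], [[-0.031, -0.027, 0], 0, 0.05], [[-0.031, -0.027, 0], 0, 0.05], [[-0.031, -0.027, 0], 0, 0.05], [[-0.031, -0.027, 0], 0, 0.05]])

```text
time_s: 1.5
ee_pos: [0.4341, 0.0345, 0.2058]
eef_rot: [3.141, 0.001, 2.68]
force: [1.6, 1.0, -0.4]
grip_width: 0.0499
grip_force: 0.0
```

Call:
jog_arm(rows=[[[0, 0, 0], -7.1, 0.05], [[0, 0, 0], -7.1, 0.05], [[0, 0, 0], -7.1, 0.05], [[0, 0, 0], -7.1, 0.05], [[0, 0, 0], -7.1, 0.05], [[0, 0, 0], -7.1, 0.05], [[0, 0, 0], -7.1, 0.05], [[0, 0, 0], -7.1, 0.05], [[0, 0, 0], -7.1, 0.05], [[0, 0, 0], 0, 0.05], [[0, 0, 0], 0, 0.05]])

```text
time_s: 2.42
ee_pos: [0.4337, 0.0366, 0.2055]
eef_rot: [-3.142, 0.0, -2.492]
force: [0.7, -0.0, -0.9]
grip_width: 0.0503
grip_force: 0.0
```

```bash
cat >> h.py <<'E'
from scipy.spatial.transform import Rotation as Ro
def wrist(name=None):
    o=get_obs();c=camera("wrist");K=c["K"];z=c["range_z"].astype(float);v,u=np.mgrid[0:384,0:512]
    x=(u-K[0,2])/K[0,0];y=(v-K[1,2])/K[1,1];th=np.hypot(x,y);k=np.tan(np.minimum(th,1.45))/np.maximum(th,1e-9)
    P=np.stack([x*k*z,-y*k*z,-z],-1);P[(z<=0)|(th>1.3)]=np.nan
    T=np.array(c["T_tool_cam"]);P=P@T[:3,:3].T+T[:3,3]
    W=P@Ro.from_euler("xyz",o["eef_rot"]).as_matrix().T+np.array(o["ee_pos"])
    if name: cv2.imwrite(f"pics/{name}.png",c["image"][:,:,::-1])
    print("t",o["time_s"],np.round(o["ee_pos"],4),np.degrees(o["eef_rot"]).round(1));return W,c
E
python3 - <<'E'
from fit import *
W,c=wrist("w1");np.save("w1.npy",W)
for q in (adapter(W,(.436,.036)),collar(W,(.55,-.235))): print(q[0][:2].round(4),np.degrees(q[0][2]).round(1),q[1:])
F=sel(W,(.436,.036),.06,.05,.07);r=cv2.minAreaRect((F[:,:2]*1000).astype(np.float32));print(r,np.median(F,0))
E
```

```text
t 2.4167 [0.4337 0.0366 0.2055] [-180.     0.  -142.8]
[0.4356 0.0351] -232.9 (np.float64(0.002687931175778925), 351, 1827, 40)
[ 0.55  -0.235] -22.9 (np.float64(nan), 0, 1458)
((435.6451110839844, 35.14815139770508), (40.60813522338867, 11.284045219421387), 37.35748291015625) [0.43389802 0.03411675 0.05995677]
  return _methods._mean(a, axis=axis, dtype=dtype,
  ret = ret.dtype.type(ret / rcount)
```

View pics/w1.png

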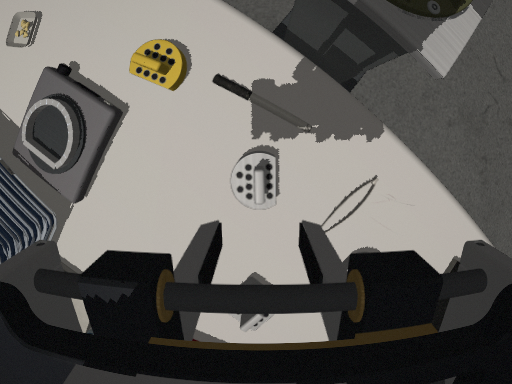

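Wrist view: the keyed adapter is at pixel (258,180), with its flat and fin parallel to the finger pads. The tool yaw already matches, with about 2 mm of offset. Next I descend and grip.

Call:
jog_arm(rows=[[[-0.0005, -0.0023, 0.02], 0, 0.05], [[0, 0, 0.035], 0, 0.05], [[0, 0, 0.035], 0, 0.05], [[0, 0, 0.035], 0, 0.05], [[0, 0, 0.025], 0, 0.05], [[0, 0, 0.015], 0, 0.05], [[0, 0, 0.0085], 0, 0.05], [[0, 0, 0], 0, 0.05]])

```text
time_s: 3.13
ee_pos: [0.4348, 0.035, 0.0307]
eef_rot: [3.14, -0.002, -2.491]
force: [0.2, 0.1, 0.1]
grip_width: 0.0501
grip_force: 0.0
```

Call:
jog_arm(rows=[[[0, 0, 0], 0, 0.0], [[0, 0, 0], 0, 0.0], [[0, 0, 0], 0, 0.0], [[0, 0, 0], 0, 0.0], [[0, 0, 0], 0, 0.0], [[0, 0, 0], 0, 0.0], [[0, 0, 0], 0, 0.0], [[0, 0, 0], 0, 0.0]], squeeze=30)

```text
time_s: 3.8
ee_pos: [0.4357, 0.0351, 0.0323]
eef_rot: [-3.141, 0.0, -2.488]
force: [-2.2, 0.1, 6.1]
grip_width: 0.0115
grip_force: 30.0
```

Call:
jog_arm(rows=[[[0, 0, -0.01], 0, 0.0], [[0, 0, -0.03], 0, 0.0], [[0, 0, -0.035], 0, 0.0], [[0, 0, -0.035], 0, 0.0], [[0, 0, -0.03], 0, 0.0], [[0, 0, 0], 0, 0.0]])

```text
time_s: 4.3
ee_pos: [0.4375, 0.0351, 0.1779]
eef_rot: [-3.136, 0.007, -2.488]
force: [0.0, 0.6, -0.9]
grip_width: 0.0122
grip_force: 30.0
```

```bash
python3 - <<'E'
from fit import *
for n in ["w1","scene"]:
    W=np.load("w1.npy") if n=="w1" else np.load("scene.npz")["W"]
    S=sel(W,(.55,-.235),.06,.03,.1);print(n,np.histogram(S[:,2],bins=np.arange(.03,.072,.002)))
W,c=wrist();print(get_obs()["grip_force"],get_obs()["grip_width"],get_obs()["force"])
E
```

```text
w1 (array([   1,  196,  286,   67,  926, 1234,  112,  111,  106,  109,  110,
        126,  482,  472,    4,    0,    0,    0,    0,    0]), array([0.03 , 0.032, 0.034, 0.036, 0.038, 0.04 , 0.042, 0.044, 0.046,
       0.048, 0.05 , 0.052, 0.054, 0.056, 0.058, 0.06 , 0.062, 0.064,
       0.066, 0.068, 0.07 ]))
scene (array([  7,  65, 105, 108, 301, 514, 239,  59,  34,  36,  41,  50, 146,
       205,  66,   9,   1,   0,   0,   0]), array([0.03 , 0.032, 0.034, 0.036, 0.038, 0.04 , 0.042, 0.044, 0.046,
       0.048, 0.05 , 0.052, 0.054, 0.056, 0.058, 0.06 , 0.062, 0.064,
       0.066, 0.068, 0.07 ]))
t 4.3 [0.4375 0.0351 0.1779] [-179.7    0.4 -142.6]
29.99288409948349 0.011886444062208078 [ 0.41544069 -1.23996338 -2.56715019]
```

```bash
cat >> fit.py <<'E'
def collar2(W,c,out=None):
    R=sel(W,c,.06,.053,.060)[:,:2];F=sel(W,c,.046,.037,.0425)[:,:2];M=sel(W,c,.06,.044,.052)[:,:2]
    def cost(x):
        m=sd(loc(M,x),.041,.025)
        return rob(np.minimum(sd(loc(R,x),.041,.025),0))*3+rob(np.maximum(sd(loc(F,x),.041,.025),0))*3+rob(m[abs(m)<.008],.003) if (abs(m)<.008).any() else 9
    r=fit(cost,c,(-.3,-.15,0,.15,.3))
    s=sd(loc(R,r.x),.041,.025);print("rim sd pct",np.percentile(s*1000,[1,5,25,50,75,95,99]).round(1))
    return r.x,r.fun,len(R),len(F),len(M)
E
python3 - <<'E'
from fit import *
for n in ["w1","scene"]:
    W=np.load("w1.npy") if n=="w1" else np.load("scene.npz")["W"]
    q=collar2(W,(.548,-.237));print(n,q[0][:2].round(4),np.degrees(q[0][2]).round(1),q[1:])
E
```

```text
rim sd pct [-1.7 -1.   1.8  4.3  6.8  9.4 10.3]
w1 [ 0.5511 -0.2374] 4.0 (np.float64(0.30913115936337077), 1024, 1402, 436)
rim sd pct [-2.9 -1.6  1.7  4.4  6.8  9.8 10.7]
scene [ 0.5507 -0.2327] 5.3 (np.float64(1.057754497642507), 454, 608, 170)
```

Call:
jog_arm(rows=[[[0, 0, 0], 5, 0.0], [[0, 0, 0], 7, 0.0], [[0, 0, 0], 7, 0.0], [[0, 0, 0], 7, 0.0], [[0, 0, 0], 7, 0.0], [[0, 0, 0], 7, 0.0], [[0, 0, 0], 7, 0.0], [[0, 0, 0], 7, 0.0], [[0, 0, 0], 7, 0.0], [[0, 0, 0], 7, 0.0]], squeeze=40)

```text
time_s: 5.18
ee_pos: [0.4348, 0.035, 0.1707]
eef_rot: [-3.14, -0.002, 2.602]
force: [-0.5, 0.1, -1.8]
grip_width: 0.0116
grip_force: 40.0
```

Call:
jog_arm(rows=[[[0, 0, 0], 7, 0.0], [[0, 0, 0], 7, 0.0], [[0, 0, 0], 7, 0.0], [[0, 0, 0], 7, 0.0], [[0, 0, 0], 7, 0.0], [[0, 0, 0], 7, 0.0], [[0, 0, 0], 7, 0.0], [[0, 0, 0], 5.8, 0.0], [[0, 0, 0], 0, 0.0]])

```text
time_s: 5.93
ee_pos: [0.4349, 0.035, 0.1708]
eef_rot: [-3.139, -0.0, 1.647]
force: [-0.6, -0.0, -0.9]
grip_width: 0.0119
grip_force: 40.0
```

Call:
jog_arm(rows=[[[-0.02, 0.005, 0], 0, 0.0], [[-0.035, 0.008, 0], 0, 0.0], [[-0.035, 0.008, 0], 0, 0.0], [[-0.035, 0.008, 0], 0, 0.0], [[-0.035, 0.008, 0], 0, 0.0], [[-0.035, 0.008, 0], 0, 0.0], [[-0.035, 0.008, 0], 0, 0.0], [[-0.035, 0.008, 0], 0, 0.0], [[-0.035, 0.008, 0], 0, 0.0], [[-0.035, 0.008, 0], 0, 0.0], [[-0.028, 0.008, 0], 0, 0.0], [[0, 0, 0], 0, 0.0]])

```text
time_s: 6.93
ee_pos: [0.5495, -0.324, 0.1698]
eef_rot: [-3.14, -0.001, 1.652]
force: [-1.4, 0.1, -3.1]
grip_width: 0.0114
grip_force: 40.0
```

```bash
python3 - <<'E'
from fit import *
W,c=wrist("w2");np.save("w2.npy",W);o=get_obs();print(o["grip_width"],o["grip_force"],o["force"])
q=collar2(W,(.551,-.235));print(q[0][:2].round(4),np.degrees(q[0][2]).round(1),q[1:])
S=sel(W,(.55,-.235),.06,.03,.07);print(np.histogram(S[:,2],bins=np.arange(.03,.068,.002))[0])
p=np.array(o["ee_pos"]);q=adapter(W,p,p[2]-.0315);print(q[0][:2].round(4),np.degrees(q[0][2]).round(1),q[1:])
E
```

```text
t 6.9333 [ 0.5495 -0.324   0.1698] [-179.9   -0.    94.7]
0.011701163927217472 39.992846846580505 [-0.23201631  0.74322064 -2.9811416 ]
rim sd pct [-0.3  0.1  1.9  4.   6.1  7.7  8.1]
[ 0.55   -0.2363] 3.9 (np.float64(1.1679518827373312), 2286, 4719, 215)
[   1  429  616   25 2607 3566   96   56   52   54   53   77  986 1243
   19    0    0    0    0]
[ 0.5497 -0.3253] -2.0 (np.float64(0.9636796296272581), 1515, 3644, 241)
```

View pics/w2.png

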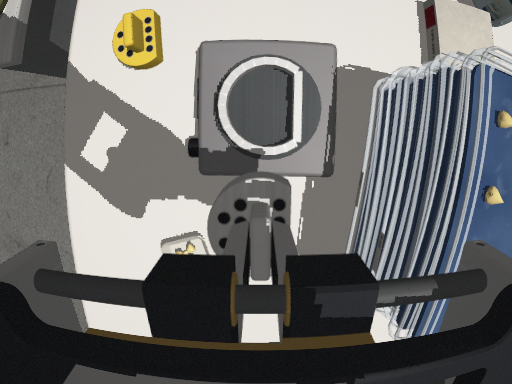

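Wrist view: the collar is at pixel (258,105) with its flat to the right. The held adapter is at (258,215), with its flat also to the right. I move over the collar and come down to just above the rim.

Call:
jog_arm(rows=[[[0.02, 0.002, 0], 0, 0.0], [[0.0276, 0.0022, 0], 0, 0.0], [[0.025, 0.002, 0], 0, 0.0], [[0.015, 0.002, 0], 0, 0.0], [[0, 0, 0.02], 0, 0.0], [[0, 0, 0.025], 0, 0.0], [[0, 0, 0.015], 0, 0.0], [[0, 0, 0.006], 0, 0.0], [[0, 0, 0], 0, 0.0], [[0, 0, 0], 0, 0.0]])

```text
time_s: 7.82
ee_pos: [0.5509, -0.2318, 0.1066]
eef_rot: [3.141, 0.0, 1.653]
force: [-0.3, 0.4, -2.1]
grip_width: 0.0119
grip_force: 40.0
```

```bash
python3 - <<'E'
from fit import *
W,c=wrist("w3");o=get_obs();print(o["force"])
c=camera("side");s=camera("scene")
u=c["image"];print([ (d["at"],d["p"]) for d in spot_point("recess_floor",c)[:2]])
def proj(c,p):
    T=np.linalg.inv(c["world_from_camera"]);q=T[:3,:3]@p+T[:3,3];return (c["K"]@np.array([q[0],-q[1],-q[2]])/-q[2])[:2]
ims=[]
for k in(c,s):
    a=proj(k,np.array([.5505,-.236,.06])).astype(int);print(a)
    x0=np.clip(a[0]-50,0,412);y0=np.clip(a[1]-60,0,284)
    ims.append(cv2.resize(k["image"][y0:y0+100,x0:x0+100,::-1],(400,400),interpolation=cv2.INTER_CUBIC))
cv2.imwrite("pics/c3.png",np.hstack(ims))
E
```

```text
t 7.8167 [ 0.5509 -0.2318  0.1066] [180.    0.   94.7]
[-0.43988181  0.28894279 -2.00656562]
[([0.5521, 0.6797], 0.89)]
[281 253]
[335 266]
```

View pics/c3.png

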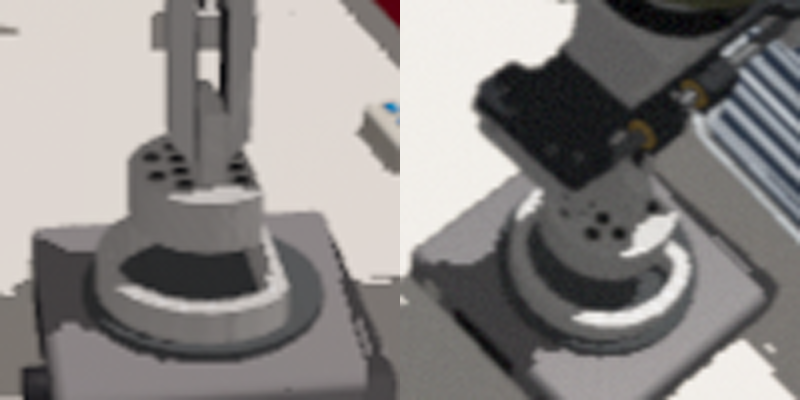

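View pics/w3.png

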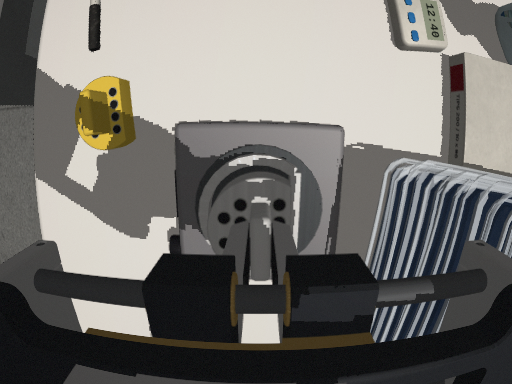

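The adapter hovers level over the collar, flat to flat, but 4 mm too far in +y. I correct that and lower it slowly.

Call:
jog_arm(rows=[[[-0.0042, -0.0003, 0], 0, 0.0], [[0, 0, 0], 0, 0.0], [[0, 0, 0.006], 0, 0.0], [[0, 0, 0.006], 0, 0.0], [[0, 0, 0.006], 0, 0.0], [[0, 0, 0.004], 0, 0.0], [[0, 0, 0.004], 0, 0.0], [[0, 0, 0], 0, 0.0]])

```text
time_s: 8.68
ee_pos: [0.5503, -0.2359, 0.0788]
eef_rot: [-3.14, -0.001, 1.652]
force: [0.4, -0.2, -3.2]
grip_width: 0.0117
grip_force: 40.0
```

Free inside the collar; 7 mm to go.

Call:
jog_arm(rows=[[[0, 0, 0.002], 0, 0.0], [[0, 0, 0.002], 0, 0.0], [[0, 0, 0.0015], 0, 0.0], [[0, 0, 0.001], 0, 0.0], [[0, 0, 0], 0, 0.0]])

```text
time_s: 9.1
ee_pos: [0.5507, -0.2361, 0.0733]
eef_rot: [-3.141, -0.0, 1.652]
force: [-0.8, -0.5, -1.8]
grip_width: 0.0115
grip_force: 40.0
```

Call:
jog_arm(rows=[[[0, 0, 0.0007], 0, 0.0], [[0, 0, 0.0007], 0, 0.0], [[0, 0, 0], 0, 0.0]])

```text
time_s: 9.35
ee_pos: [0.5509, -0.2362, 0.0723]
eef_rot: [3.141, 0.0, 1.652]
force: [0.2, -0.2, -0.2]
grip_width: 0.0116
grip_force: 40.0
```

Call:
jog_arm(rows=[[[0, 0, 0.0005], 0, 0.0], [[0, 0, 0], 0, 0.015], [[0, 0, 0], 0, 0.025], [[0, 0, 0], 0, 0.04], [[0, 0, 0], 0, 0.04], [[0, 0, 0], 0, 0.04], [[0, 0, -0.01], 0, 0.04], [[0, 0, -0.03], 0, 0.04], [[0, 0, -0.04], 0, 0.04], [[-0.03, 0, -0.03], 0, 0.04], [[-0.04, 0, 0], 0, 0.04], [[0, 0, 0], 0, 0.04]], squeeze=5)

```text
time_s: 10.35
ee_pos: [0.5565, -0.3106, 0.1838]
eef_rot: [3.138, 0.004, 1.649]
force: [0.2, -0.5, -1.6]
grip_width: 0.0399
grip_force: 0.0
```

```bash
python3 - <<'E'
from fit import *
W,c=wrist("w4");print(get_obs()["force"])
q=adapter(W,(.55,-.236),.04,[-.2,0,.2]);print(q[0][:2].round(4),np.degrees(q[0][2]).round(1),q[1:])
for z0,z1 in((.062,.072),(.09,.11)):
    S=sel(W,(.55,-.236),.036,z0,z1);A=np.c_[S[:,:2]-[.55,-.236],np.ones(len(S))];k=np.linalg.lstsq(A,S[:,2],rcond=None)[0];print(len(S),np.median(S[:,2]),k.round(4))
E
```

```text
t 10.35 [ 0.5565 -0.3106  0.1838] [179.8   0.2  94.5]
[ 0.35197548  0.2359434  -0.19895527]
[ 0.5529 -0.2423] 16.9 (np.float64(4.797076705923214), 551, 5123, 2307)
2775 0.0662173454016322 [ 0.0028 -0.0001  0.0662]
557 0.09973304546692745 [-0.0155 -0.0091  0.0996]
```

View pics/w4.png

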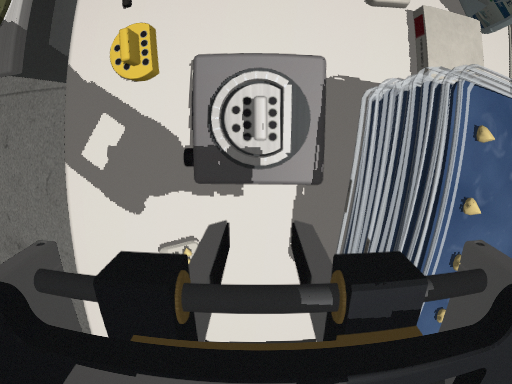

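The adapter sits centred at pixel (260,117) with its flat to the collar's flat. Its top is level at z = 0.066 (floor + 26 mm), so it is fully home and released.

```bash
python3 -c "
from station import *
print(hand_in())"
```

```text
the job is handed in; nothing more can be done
None
```

The keyed adapter is in the collar, flat to flat, fully home, level and released; the round and square adapters were not touched, and the job was handed in at about 10.4 s.

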